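# Nest the measuring cups

### The arm

A 7-joint arm with a two-finger parallel gripper is mounted at the origin on a cart in front of the work surface, level with it; the furniture and walls round the work are solid. World frame = base frame: x ahead of the robot, y to its left, z up, the work surface at z = 0. Lengths are in m, angles in rad, forces in N, time in s.
With the tool pointing down it reaches from about 0.4 to 0.85 m from the base axis. Payload 4.5 kg.
Tool frame: the origin (TCP) lies midway between the tips of the shut fingers; the grasp point (between the pads) lies 19 mm behind it; z points along the fingers, y is the line along which they close (so a half turn about z gives the same grasp; the last joint's range is limited). The gripper opens to 88 mm and grips with 3 to 60 N. Pads are 18 mm wide; open, the fingers measure 123 mm over their backs; the gripper's body (75 mm by 187 mm) begins 45 mm behind the grasp point.
Start: joints at [-1.268, 0.689, -0.195, 1.565, 0.157, 0.902, -0.215], TCP at [0.166, 0.603, 0.239] pointing down, gripper open.
Joint ranges: [-3.01, 3.01], [-0.46, 2.08], [-1.47, 1.51], [0.13, 2.56], [-1, 4.14], [0.04, 2.09], [-2.66, 2.66]. Speed limits (rad/s): [2.57, 2.57, 3.14, 3.14, 3.14, 3.14, 3.14].

### API

Orientations are given as a unit quaternion [x, y, z, w].
In Python, from plant import sensors, eyes, finish_job gives the robot as it stands.
- The arm moves only by the tool send_rows, never from a script. Its argument "rows" is text: rows parted by semicolons, each of 4 numbers parted by spaces: the shift along the tool's x, y, z normalised to -1 to 1, where 1 is 30 cm, then the turn about the tool's z normalised to -1 to 1, where 1 is 2 pi rad. A call has 1 to 10 rows; each row is the pose to reach, as a shift and turn from the pose commanded when the call began, along the tool's axes at that moment, turning the shorter way round; what a row does not reach only later rows make up. A row lasts 1/12 s, in which the tool goes at most 41.7 mm and 7.16 degrees, less where a joint would pass 70% of its speed; a pose out of reach is approached as far as the arm can. A call with a number of a shift or a turn outside -1 to 1 is refused whole. A call with a gripper value outside its range is refused whole. "jaw" is the closure, from -1 (fully open) to 1 (shut), set as the call begins (left out, the last holds). The fingers move at their own pace and stop on an object; "force" is the grip in N (left out, the last holds). Time passes only in rows, so rows that repeat a pose let the fingers close. It gives the time, the measured TCP pose, the force, the opening and the grip force at its end, in the units of the state.
- sensors.get_state(): the state, without advancing time (a new reading comes with each control period).
- eyes.snapshot(name): name is "side" or "top"; returns (picture, depth): 400x640x3 uint8, red, green, blue; 400x640 float32, m along the optical axis (not along the pixel's ray), 0 where there is no reading.
- eyes.calibration(name): a dict with "fov_y" (degrees; the focal length in pixels is half the picture's height over the tangent of half this angle, whatever the lens; pixels are square), "cx", "cy" (the principal point, pixels), "dist_coeffs" ([k1, k2, p1, p2, k3] as OpenCV has them; the pictures are not rectified), "world_from_camera" (4x4, takes a point from camera to world coordinates). Camera axes: x right, y down, z forward; pixel columns grow to the right and rows downward; lengths in m; the calibration is good to about 2 mm. A picture is of the moment at which its call begins. calibration takes no time and is no camera call.
- finish_job(): hands the job in; it is judged then, once.
The state is a dict: "clock": time; "q": joint angles; "qd": joint speeds; "joint_torque": joint torques, N m; "tool_pos": TCP position; "eef_rot": TCP orientation; "contact_force": force on the tool from outside, world axes, zero at the start; "moment": the same for the moment, N m; "opening": opening from 0.0 (shut) to 1.0 (fully open); "finger_force": force on a finger pad.
Only numpy, scipy, OpenCV 4.12 (cv2) and the standard library are available. Lean on these libraries where they do the work, as an engineer would, in place of code of your own. Each camera call takes 0.05 s, during which the arm holds its last target. There are 200 camera calls.

### The job

Put the set of three plastic measuring cups away by nesting them: first set the yellow cup down inside the blue one, then take the red cup off its slanted rest and set it down inside the yellow one. Lower each cup until it sits upright and fully down on the floor of the next larger one before you let go of it, rather than dropping it in. The blue cup must stay standing upright on the worktop; leave the spice jar, the steel drinking cup and the orange pot where they are.

Things in the scene. Friction and masses are not known exactly. Their poses are not given: they have to be found in the camera images.
- large_cup: largest measuring cup, blue plastic. Origin: centre of its underside; z: its axis, to the mouth; x: to its handle. Outer radius 44 mm at foot, 50 at rim, 56 tall; wall 3, floor 4. Handle: flat bar 14 mm wide (y), 6 thick, at x = 56 to 119, mid-height z = 53. Stands on the worktop, handle roughly towards the robot
- medium_cup: middle measuring cup, yellow plastic. Origin: centre of its underside; z: its axis, to the mouth; x: to its handle. Outer radius 33 mm at foot, 38 at rim, 58 tall; wall 3, floor 4. Handle: flat bar 14 mm wide (y), 6 thick, at x = 44 to 107, mid-height z = 66. Stands on the worktop. Nested, its underside is 4 mm above the blue cup's, 8 mm play all round; its handle clears the blue one's
- small_cup: smallest measuring cup, red plastic. Origin: centre of its underside; z: its axis, to the mouth; x: to its handle. Outer radius 23 mm at foot, 27 at rim, 60 tall; wall 3, floor 4. Handle: flat bar 14 mm wide (y), 6 thick, at x = 33 to 96, mid-height z = 80. Starts leaning 25 degrees on the slanted rest, handle uphill. Nested, its underside is 4 mm above the yellow cup's, 7 mm play
- medium_cup_grip (a point): point on the yellow cup's handle, in the middle of its width and thickness, 66 mm out from the cup's axis; x along the handle outwards, y across its 14 mm width, z the cup's axis
- small_cup_grip (a point): point on the red cup's handle, in the middle of its width and thickness, 55 mm out from the cup's axis; x along the handle outwards, y across its 14 mm width, z the cup's axis (leaning at the start)
- rest: fixed white slanted rest, 91 mm by 80 mm on the worktop; its plate rises at 25 degrees from the lip at its low end (its own -x side) to 57 mm height at its +x side; rails 10 mm high at the sides, lip 16 mm high. Origin: centre of its underside, z up
- spice: spice jar with a yellow-brown cap, 42 mm wide, 96 mm tall, loose bystander, to be left alone. Origin: centre of its underside, z up
- steel_cup: plain steel drinking cup, 80 mm across the rim, 103 mm tall, loose bystander, to be left alone. Origin: centre of its underside, z up
- orange_pot: orange screw-top pot, 66 mm wide, 62 mm tall, loose bystander, to be left alone. Origin: centre of its underside, z up

How it is judged:
By the outcome, as a careful person would: the job done as asked, in the order asked, and still so for the second after the job is handed in, with the robot touching nothing.
It also fails if it takes over 72 s, if anything falls off the work surface, if the arm or the gripper's body presses on something with over 40 N, if the wrist force passes 120 N, or if a joint passes its speed limit or range.

## Working session

There is one attempt and no reset: what is moved stays moved. The work goes in short steps, Python scripts to look and compute and a tool call to move; the robot and the scene stay as the last step left them, time stands still between calls to the robot, and variables do not carry over. Pictures are saved under pics/ and viewed, at most 10 in all, crops included, and the job is handed in when it is done.

Besides the shell and the picture viewer there is one more tool, called after "Call:" by a JSON object that holds its "name" and its "arguments". send_rows: Moves the arm, as the interface text tells. Scaled input: -1 to 1 covers 30 cm each way for a shift and 2 pi rad each way for a turn. Its arguments: {"type":"object","properties":{"rows":{"type":"string"},"jaw":{"type":"number"},"force":{"type":"number"}},"required":["rows"]}

```bash
mkdir -p pics; ls; python3 - <<'E'
from plant import sensors, eyes
import cv2, numpy as np
s=sensors.get_state(); print({k:np.round(v,3).tolist() for k,v in s.items()})
for n in("side","top"):
    p,d=eyes.snapshot(n); cv2.imwrite(f"pics/{n}0.png",p[...,::-1]); np.savez(f"{n}0.npz",p=p,d=d)
    c=eyes.calibration(n); print(n,{k:np.round(v,4).tolist() for k,v in c.items()}, (d>0).mean())
E
```

```text
pics
{'clock': 0.0, 'q': [-1.268, 0.69, -0.195, 1.566, 0.157, 0.902, -0.215], 'qd': [0.001, -0.001, 0.002, -0.002, 0.001, 0.001, -0.001], 'joint_torque': [-0.001, -52.757, -1.266, -15.344, -0.052, 0.006, 0.0], 'tool_pos': [0.166, 0.602, 0.238], 'eef_rot': [0.134, 0.991, -0.001, -0.0], 'contact_force': [0.403, -0.282, -0.53], 'moment': [-0.018, -0.006, -0.019], 'finger_force': 0.0, 'opening': 1.002}
side {'fov_y': 45.3535, 'cx': 325.9036, 'cy': 200.3521, 'dist_coeffs': [-0.1209, 0.0, 0.0, 0.0, 0.0], 'world_from_camera': [[0.9886, -0.0974, 0.1146, 0.3925], [-0.1504, -0.6297, 0.7621, -1.0676], [-0.0021, -0.7707, -0.6372, 0.9847], [0.0, 0.0, 0.0, 1.0]]} 0.996046875
top {'fov_y': 52.9515, 'cx': 323.3474, 'cy': 199.3408, 'dist_coeffs': [-0.0505, 0.0, 0.0, 0.0, 0.0], 'world_from_camera': [[0.0133, -0.9829, 0.1835, 0.3295], [-0.9999, -0.0112, 0.0128, -0.0152], [-0.0106, -0.1837, -0.9829, 1.2808], [0.0, 0.0, 0.0, 1.0]]} 0.99587109375
```

View pics/side0.png

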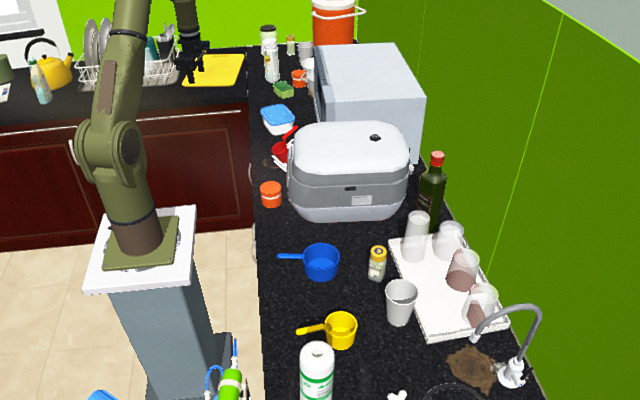

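View pics/top0.png

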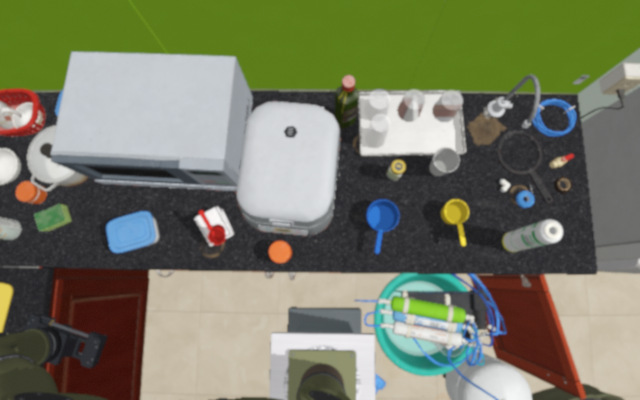

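The side view shows the blue cup at (320,262), the yellow at (340,330), and the red at (283,150) beside the rice cooker. In the top view blue is at (383,215) with its handle down, yellow at (455,212) with its handle down, and red at (216,235) with its handle up-left.

```bash
cat > h.py <<'E'
import numpy as np, cv2
from plant import eyes, sensors
def rays(n,uv):
    c=eyes.calibration(n); f=200/np.tan(np.radians(c["fov_y"]/2))
    K=np.array([[f,0,c["cx"]],[0,f,c["cy"]],[0,0,1]])
    r=cv2.undistortPoints(np.float64(uv).reshape(-1,1,2),K,np.array(c["dist_coeffs"]))[:,0]
    T=np.array(c["world_from_camera"]); return T,np.c_[r,np.ones(len(r))]
def cloud(n,d,mask):
    v,u=np.nonzero(mask&(d>0)); T,r=rays(n,np.c_[u,v])
    return (r*d[v,u][:,None])@T[:3,:3].T+T[:3,3]
def plane(n,uv,z):
    T,r=rays(n,uv); w=r@T[:3,:3].T; return T[:3,3]+w*((z-T[2,3])/w[:,2])[:,None]
H={"blue":[(105,130)],"yellow":[(24,34)],"red":[(0,5),(175,180)]}
def cmask(p,col,box):
    h=cv2.cvtColor(p,cv2.COLOR_RGB2HSV); m=np.zeros(h.shape[:2],np.uint8)
    for a,b in H[col]: m|=cv2.inRange(h,(a,150,50),(b,255,255))
    k=np.zeros_like(m); u0,v0,u1,v1=box; k[v0:v1,u0:u1]=m[v0:v1,u0:u1]; return k>0
E
cat > m0.py <<'E'
from h import *
B={"top":{"blue":(355,190,410,260),"yellow":(435,190,475,250),"red":(190,200,235,250)},
"side":{"blue":(270,235,350,290),"yellow":(285,300,365,355),"red":(265,115,305,175)}}
for n in B:
    z=np.load(n+"0.npz"); p,d=z["p"],z["d"]
    for c in B[n]:
        m=cmask(p,c,B[n][c]); P=cloud(n,d,m)
        print(n,c,m.sum(),"zpct",np.percentile(P[:,2],[2,50,90,98]).round(3))
        if c!="red":
            zr={"blue":.056,"yellow":.058}[c]; zh={"blue":.056,"yellow":.069}[c]; R={"blue":.05,"yellow":.038}[c]
            v,u=np.nonzero(m)
            if n=="top":
                W=plane(n,np.c_[u,v],zr)
                mm=m.astype(np.uint8)
                o=cv2.morphologyEx(mm,cv2.MORPH_OPEN,np.ones((11,11)))
                cs=max(cv2.findContours(o,0,1)[0],key=cv2.contourArea)[:,0]
                (cx,cy),r=cv2.minEnclosingCircle(cs); ctr=plane(n,[(cx,cy)],zr)[0]
                hm=mm.astype(bool)&~cv2.dilate(o,np.ones((7,7))).astype(bool)
                hv,hu=np.nonzero(hm); Hp=plane(n,np.c_[hu,hv],zh)
                print("  ctr",ctr.round(4),"r",r,"handle mean",Hp.mean(0).round(4), "ang",np.degrees(np.arctan2(*(Hp.mean(0)-ctr)[1::-1])).round(1),"far",np.hypot(*(Hp-ctr)[:,:2].T).max().round(3))
        q=P[P[:,2]>np.percentile(P[:,2],60)]
        print("  cloud mean",P.mean(0).round(3),"min",P.min(0).round(3),"max",P.max(0).round(3))
# surroundings
z=np.load("top0.npz"); P=cloud("top",z["d"],np.ones((400,640),bool)).reshape(-1,3)
G=np.full((400,640),np.nan); v,u=np.nonzero(z["d"]>0); G[v,u]=P[:,2]
print((G[180:262:6,160:300:8]*100).round(0))
E
python3 m0.py
python3 - <<'E'
import cv2
a=cv2.imread('pics/top0.png')[185:255,160:280]; b=cv2.imread('pics/side0.png')[110:180,245:365]
cv2.imwrite('pics/z0.png',cv2.resize(cv2.hconcat([a,b]),None,fx=3.3,fy=3.3,interpolation=2))
E
```

```text
top blue 1013 zpct [-0.002  0.007  0.056  0.06 ]
  ctr [ 0.5103 -0.181   0.056 ] r 16.958316802978516 handle mean [ 0.4244 -0.1678  0.056 ] ang 171.3 far 0.118
  cloud mean [ 0.506 -0.184  0.02 ] min [ 0.395 -0.243 -0.006] max [ 0.573 -0.134  0.062]
top yellow 733 zpct [-0.003  0.023  0.067  0.071]
  ctr [ 0.5234 -0.4043  0.058 ] r 14.386543273925781 handle mean [ 0.4465 -0.4194  0.069 ] ang -168.9 far 0.107
  cloud mean [ 0.515 -0.418  0.029] min [ 0.42  -0.471 -0.009] max [ 0.575 -0.372  0.075]
top red 295 zpct [0.    0.053 0.13  0.141]
  cloud mean [0.453 0.334 0.062] min [ 0.414  0.299 -0.006] max [0.532 0.409 0.146]
side blue 1379 zpct [-0.002  0.026  0.054  0.056]
  cloud mean [ 0.503 -0.174  0.027] min [ 0.392 -0.237 -0.006] max [ 0.572 -0.072  0.059]
side yellow 1174 zpct [-0.001  0.034  0.066  0.069]
  cloud mean [ 0.515 -0.407  0.034] min [ 0.42  -0.448 -0.005] max [ 0.573 -0.332  0.072]
side red 336 zpct [-0.003  0.068  0.124  0.137]
  cloud mean [0.452 0.344 0.07 ] min [ 0.412  0.182 -0.004] max [0.527 0.603 0.144]
[[10.  9.  9. 12. 13. 14. 14. 15. 16. 16. 23. 23. 24. 24.
[... 293 characters left out ...]
23. nan 23. 23. 23. 23.]
 [-0.  0.  0. -0.  0. 14.  0.  5. -0. -0.  0. 21. 22. 22. 23. 23. 23. 23.]
 [-0.  0. -0.  0.  0. 13.  5.  5.  1.  1.  0. 19. 21. 21. 21. 22. 22. 22.]
 [ 0.  0. -0.  0. -0.  5. 13.  3.  4.  0.  0. 14. 17. 18. 20. 20. 21. 20.]
 [ 1. -0.  0.  0.  0.  5. 12.  9.  4. -0.  1. -0. 11. 15. 15. 16. 16. 16.]
 [-0.  0. -0. -0.  0.  1.  9.  2.  8.  3.  0. -1.  0.  0.  0. -0. -0. 11.]
 [ 0. -0.  0.  0. -0.  0.  8.  5.  7. -0. -0.  0. nan  0. -0.  0. -0. -0.]
 [ 0.  0. -0. nan  0. -0. -0.  0.  0. -0. -0. -1. -0.  0.  6.  7.  7. -0.]
 [-0.  0.  0. -0. -0. -0.  1.  0. -0. -0.  0.  0.  0. -0.  6.  6.  7.  0.]
 [ 0.  0.  0. -1.  0. -0.  0. -0. -0.  1.  0.  0.  0. -0.  6.  6.  6.  1.]]
```

View pics/z0.png

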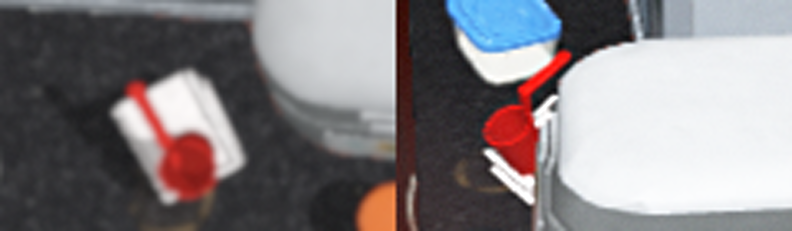

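```bash
cat > m1.py <<'E'
from h import *
from scipy.optimize import least_squares
from m0 import B
import sys
G={"blue":(.056,.0485,.053,.056,.119),"yellow":(.058,.0365,.066,.044,.107)}
def cup(c,boxes,data,z0=0):
    zr,R,zh,h0,h1=G[c]; ctrs={}
    for n in boxes:
        p,d=data[n]; P=cloud(n,d,cmask(p,c,boxes[n])); P[:,2]-=z0
        ctr=P[P[:,2]<zr+.004][:,:2].mean(0)
        Hd=P[abs(P[:,2]-zh-.001)<.005]
        for k in range(3):
            rad=np.hypot(*(P[:,:2]-ctr).T)
            rim=P[(abs(P[:,2]-zr+.002)<.004)&(abs(rad-R)<.012)&(P[:,0]>ctr[0]-.02)]
            f=least_squares(lambda q:np.hypot(*(rim[:,:2]-q).T)-R,ctr,loss="soft_l1",f_scale=.002); ctr=f.x
        rad=np.hypot(*(P[:,:2]-ctr).T)
        hp=P[(rad>h0+.004)&(rad<h1+.004)&(abs(P[:,2]-zh-.002)<.006)]
        m=np.median(hp,0); dx=m[:2]-ctr
        l=cv2.fitLine(hp[:,:2].astype(np.float32),cv2.DIST_HUBER,0,1e-3,1e-3).ravel()
        a=np.degrees(np.arctan2(l[1],l[0])); 
        print(n,c,"ctr",ctr.round(4),len(rim),"hand med",m.round(4),len(hp),"ang",np.degrees(np.arctan2(dx[1],dx[0])).round(1),"line",round(a,1),"farr",np.percentile(rad,99).round(3))
if __name__=="__main__":
    D={n:(lambda z:(z["p"],z["d"]))(np.load(n+"0.npz")) for n in B}
    for c in G: cup(c,{n:B[n][c] for n in B},D)
    for n in B:
        p,d=D[n]; P=cloud(n,d,cmask(p,"red",B[n]["red"])); 
        hp=P[(P[:,2]>.1)]; 
        l=cv2.fitLine(hp.astype(np.float32),cv2.DIST_HUBER,0,1e-3,1e-3).ravel()
        l*=np.sign(l[2])
        print(n,"red handle",len(hp),"med",np.median(hp,0).round(4),"dir",l[:3].round(3),"az",np.degrees(np.arctan2(l[1],l[0])).round(1),"el",np.degrees(np.arcsin(l[2])).round(1))
        print(hp[np.argsort(hp[:,2])][::max(1,len(hp)//14)].round(3).tolist())
    p,d=D["top"]
    k=np.zeros((400,640),bool);k[180:255,150:345]=1; P=cloud("top",d,k)
    # nearby obstacles above 0.12 within 0.16 of red handle
    for z in(.05,.12,.16,.2):
        q=P[(P[:,2]>z)&(P[:,1]<.33)]; dd=np.hypot(q[:,0]-.47,q[:,1]-.345); i=np.argsort(dd)[:3]; print(z,q[i].round(3).tolist(),dd[i].round(3))
    # white rest points
    hsv=cv2.cvtColor(p,cv2.COLOR_RGB2HSV); k=np.zeros((400,640),bool);k[203:250,190:238]=1
    R=cloud("top",d,k&(hsv[...,1]<40)&(hsv[...,2]>150)); print("rest",len(R),cv2.minAreaRect(R[:,:2].astype(np.float32)))
E
sed -i 's/^for n in B:/for n in (B if __name__=="__main__" else []):/; s/^z=np.load("top0/if 0: z=np.load("top0/; /^G=np/d; /^print((G/d' m0.py
python3 m1.py
```

```text
top blue ctr [ 0.51   -0.1826] 62 hand med [ 0.4218 -0.167   0.0563] 84 ang 170.0 line -9.6 farr 0.111
side blue ctr [ 0.5088 -0.1841] 103 hand med [ 0.4229 -0.17    0.0539] 96 ang 170.7 line -9.3 farr 0.117
top yellow ctr [ 0.5243 -0.4089] 60 hand med [ 0.449  -0.4192  0.0686] 92 ang -172.2 line 8.5 farr 0.102
side yellow ctr [ 0.524 -0.411] 118 hand med [ 0.4496 -0.4223  0.0675] 137 ang -171.3 line 7.4 farr 0.101
top red handle 59 med [0.4796 0.3431 0.1303] dir [0.776 0.454 0.439] az 30.3 el 26.0
[[0.453, 0.332, 0.101], [0.455, 0.326, 0.113], [0.455, 0.328, 0.117], [0.457, 0.334, 0.119], [0.472, 0.34, 0.121], [0.466, 0.333, 0.123], [0.474, 0.341, 0.127], [0.476, 0.337, 0.13], [0.479, 0.343, 0.131], [0.488, 0.349, 0.133], [0.501, 0.363, 0.137], [0.499, 0.348, 0.138], [0.504, 0.36, 0.139], [0.501, 0.359, 0.141], [0.504, 0.356, 0.143]]
side red handle 73 med [0.4765 0.3392 0.1236] dir [0.756 0.464 0.461] az 31.5 el 27.4
[[0.461, 0.327, 0.1], [0.455, 0.33, 0.107], [0.458, 0.325, 0.114], [0.462, 0.327, 0.117], [0.473, 0.336, 0.118], [0.476, 0.334, 0.118], [0.48, 0.335, 0.122], [0.477, 0.339, 0.123], [0.469, 0.326, 0.124], [0.484, 0.338, 0.127], [0.485, 0.346, 0.13], [0.497, 0.361, 0.132], [0.491, 0.339, 0.134], [0.499, 0.346, 0.137], [0.497, 0.355, 0.14]]
0.05 [[0.474, 0.329, 0.053], [0.469, 0.327, 0.069], [0.463, 0.328, 0.118]] [0.017 0.018 0.018]
0.12 [[0.518, 0.24, 0.168], [0.496, 0.232, 0.148], [0.521, 0.241, 0.166]] [0.115 0.116 0.116]
0.16 [[0.518, 0.24, 0.168], [0.521, 0.241, 0.166], [0.508, 0.235, 0.163]] [0.115 0.116 0.116]
0.2 [[0.51, 0.227, 0.2], [0.523, 0.232, 0.208], [0.517, 0.228, 0.21]] [0.124 0.125 0.126]
rest 560 ((0.47777268290519714, 0.3518669009208679), (0.11663352698087692, 0.09560727328062057), 29.195968627929688)
```

```bash
cat > go.py <<'E'
# usage: go.py x y z az_deg [x y z az ...]  -> tool-frame normalised shifts, chained from measured pose
import sys, numpy as np
from plant import sensors
s=sensors.get_state(); q=s["eef_rot"]; p=np.array(s["tool_pos"])
az=np.degrees(np.arctan2(2*(q[0]*q[1]+q[2]*q[3]),1-2*(q[1]**2+q[2]**2)))
print("t",round(s["clock"],2),"tcp",p.round(4),"az",round(az,1),"q",np.round(s["q"],2),"open",round(s["opening"],3),"F",np.round(s["contact_force"],1),"ff",round(s["finger_force"],1))
a=[float(v) for v in sys.argv[1:]]
for i in range(0,len(a),4):
    t=np.array(a[i:i+3]); c,n=np.cos(np.radians(az)),np.sin(np.radians(az)); d=t-p
    sh=np.array([d@[c,n,0],d@[n,-c,0],-d[2]])/.3
    da=(az-a[i+3]+180)%360-180
    print(a[i:i+4],"shift",sh.round(4),"turn",round(da/360,4),"rows",round(max(np.linalg.norm(d)/.0417,abs(da)/7.16),1))
    p,az=t,a[i+3]
E
python3 go.py .38 .42 .42 104.6  .45 .17 .42 44.6  .45 -.10 .42 8.2 .455 -.36 .3 8.2 .4547 -.42 .12 8.2
```

```text
t 0.1 tcp [0.1659 0.602  0.238 ] az 164.6 q [-1.27  0.69 -0.19  1.57  0.16  0.9  -0.22] open 0.999 F [-0.4  0.2 -0.6] ff 0.0
[0.38, 0.42, 0.42, 104.6] shift [-0.8492 -0.3954 -0.6065] turn 0.1667 rows 8.4
[0.45, 0.17, 0.42, 44.6] shift [-0.8652  0.0157 -0.    ] turn 0.1667 rows 8.4
[0.45, -0.1, 0.42, 8.2] shift [-0.6319  0.6408 -0.    ] turn 0.1011 rows 6.5
[0.455, -0.36, 0.3, 8.2] shift [-0.1071  0.8602  0.4   ] turn 0.0 rows 6.9
[0.4547, -0.42, 0.12, 8.2] shift [-0.0295  0.1978  0.6   ] turn 0.0 rows 4.6
```

Call:
{"name": "send_rows", "arguments": {"rows": "0 0 -0.3 0; -0.85 -0.395 -0.607 0.1667; -0.85 -0.395 -0.607 0.1667; -0.85 -0.395 -0.607 0.1667; -0.85 -0.395 -0.607 0.1667; -0.85 -0.395 -0.607 0.1667; -0.85 -0.395 -0.607 0.1667; -0.85 -0.395 -0.607 0.1667; -0.85 -0.395 -0.607 0.1667; -0.85 -0.395 -0.607 0.1667", "jaw": -1}}

```text
clock: 0.93
tool_pos: [0.3864, 0.4162, 0.4234]
eef_rot: [0.618, 0.786, 0.002, 0.002]
contact_force: [0.4, 0.4, -0.3]
opening: 1.0
finger_force: 0.0
```

Call:
{"name": "send_rows", "arguments": {"rows": "-0.865 0.016 0 0.1667; -0.865 0.016 0 0.1667; -0.865 0.016 0 0.1667; -0.865 0.016 0 0.1667; -0.865 0.016 0 0.1667; -0.865 0.016 0 0.1667; -0.865 0.016 0 0.1667; -0.865 0.016 0 0.1667; -0.865 0.016 0 0.1667; -0.865 0.016 0 0.1667"}}

```text
clock: 1.77
tool_pos: [0.4501, 0.1703, 0.4205]
eef_rot: [0.926, 0.378, -0.0, 0.0]
contact_force: [0.1, 0.1, 0.4]
opening: 1.002
finger_force: 0.0
```

Call:
{"name": "send_rows", "arguments": {"rows": "-0.632 0.641 0 0.101; -0.632 0.641 0 0.101; -0.632 0.641 0 0.101; -0.632 0.641 0 0.101; -0.632 0.641 0 0.101; -0.632 0.641 0 0.101; -0.632 0.641 0 0.101; -0.632 0.641 0 0.101"}}

```text
clock: 2.43
tool_pos: [0.4492, -0.1047, 0.4211]
eef_rot: [0.998, 0.068, 0.0, 0.001]
contact_force: [0.1, -0.1, 0.6]
opening: 1.002
finger_force: 0.0
```

Call:
{"name": "send_rows", "arguments": {"rows": "-0.107 0.86 0.4 0; -0.107 0.86 0.4 0; -0.107 0.86 0.4 0; -0.107 0.86 0.4 0; -0.107 0.86 0.4 0; -0.107 0.86 0.4 0; -0.107 0.86 0.4 0; -0.107 0.86 0.4 0; -0.107 0.86 0.4 0"}}

```text
clock: 3.18
tool_pos: [0.4549, -0.3594, 0.2992]
eef_rot: [0.997, 0.071, -0.001, -0.001]
contact_force: [-0.6, 1.4, 0.1]
opening: 0.998
finger_force: 0.0
```

```bash
python3 go.py .4547 -.42 .13 8.2 .4547 -.42 .052 8.2
```

```text
t 3.18 tcp [ 0.4549 -0.3594  0.2992] az 8.2 q [ 0.28  0.61  0.55  1.65 -0.37  0.99 -0.48] open 0.998 F [-0.6  1.4  0.1] ff 0.0
[0.4547, -0.42, 0.13, 8.2] shift [-0.0295  0.1998  0.564 ] turn -0.0001 rows 4.3
[0.4547, -0.42, 0.052, 8.2] shift [0.   0.   0.26] turn 0.0 rows 1.9
```

Call:
{"name": "send_rows", "arguments": {"rows": "-0.03 0.2 0.15 0; -0.03 0.2 0.28 0; -0.03 0.2 0.42 0; -0.03 0.2 0.564 0; -0.03 0.2 0.65 0; -0.03 0.2 0.73 0; -0.03 0.2 0.824 0; -0.03 0.2 0.824 0; -0.03 0.2 0.824 0"}}

```text
clock: 3.93
tool_pos: [0.4562, -0.4173, 0.0533]
eef_rot: [0.997, 0.073, -0.0, -0.002]
contact_force: [-0.1, 0.2, 0.4]
opening: 0.997
finger_force: 0.0
```

Call:
{"name": "send_rows", "arguments": {"rows": "0 0 0 0; 0 0 0 0; 0 0 0 0; 0 0 0 0; 0 0 0 0; 0 0 0 0; 0 0 0 0; 0 0 0 0; 0 0 0 0; 0 0 0 0", "jaw": 1, "force": 35}}

```text
clock: 4.77
tool_pos: [0.4549, -0.4199, 0.0535]
eef_rot: [0.997, 0.072, -0.0, -0.0]
contact_force: [0.7, 0.1, -0.4]
opening: 0.266
finger_force: 0.0
```

```bash
python3 go.py .4547 -.42 .20 8.2
```

```text
t 4.77 tcp [ 0.4549 -0.4199  0.0535] az 8.2 q [ 0.49  0.97  0.34  1.72 -0.55  0.55 -0.26] open 0.266 F [ 0.7  0.1 -0.4] ff 0.0
[0.4547, -0.42, 0.2, 8.2] shift [-8.000e-04  1.000e-04 -4.884e-01] turn 0.0 rows 3.5
```

Still closing; give it more time.

Call:
{"name": "send_rows", "arguments": {"rows": "0 0 0 0; 0 0 0 0; 0 0 0 0; 0 0 0 0; 0 0 0 0; 0 0 0 0"}}

```text
clock: 5.27
tool_pos: [0.455, -0.4199, 0.0535]
eef_rot: [0.997, 0.072, -0.0, -0.0]
contact_force: [-0.1, 0.7, -0.3]
opening: 0.149
finger_force: 35.0
```

Call:
{"name": "send_rows", "arguments": {"rows": "0 0 -0.01 0; 0 0 -0.03 0; 0 0 -0.06 0; 0 0 -0.11 0; 0 0 -0.17 0; 0 0 -0.23 0; 0 0 -0.29 0; 0 0 -0.33 0; 0 0 -0.34 0; 0 0 -0.34 0"}}

```text
clock: 6.1
tool_pos: [0.4555, -0.4204, 0.1568]
eef_rot: [0.997, 0.072, 0.001, 0.001]
contact_force: [0.2, -0.3, -1.4]
opening: 0.151
finger_force: 35.0
```

```bash
cat > snap.py <<'E'
import sys
from h import *
tag=sys.argv[1]
for n in("side","top"):
    p,d=eyes.snapshot(n); np.savez(f"{n}{tag}.npz",p=p,d=d)
E
python3 go.py; python3 snap.py 1; python3 - <<'E'
import numpy as np,cv2
a=np.load('top1.npz')['p'][170:270,350:500,::-1]; b=np.load('side1.npz')['p'][210:360,265:490,::-1]
b=cv2.resize(b,(480,320)); a=cv2.resize(a,(480,320))
cv2.imwrite('pics/z1.png',cv2.resize(cv2.hconcat([a,b]),(800,267)))
E
```

```text
t 6.1 tcp [ 0.4555 -0.4204  0.1568] az 8.2 q [ 0.44  0.83  0.44  1.68 -0.48  0.74 -0.32] open 0.151 F [ 0.2 -0.3 -1.4] ff 35.0
```

View pics/z1.png

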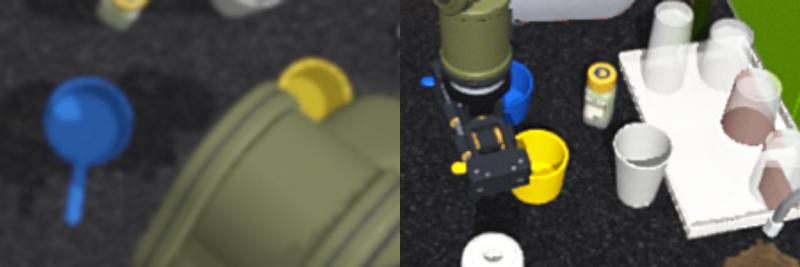

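The yellow cup is held level above the worktop (side crop (540,165)), and blue is undisturbed. Next I check the held pose and level numerically.

```bash
cat > rim.py <<'E'
from h import *
z=np.load("side1.npz"); p,d=z["p"],z["d"]
P=cloud("side",d,cmask(p,"yellow",(290,270,380,330)))
print(len(P),P.min(0).round(3),P.max(0).round(3))
T=np.array([.4555,-.4204,.1568]); a=np.radians(8.2); c=T[:2]+.070*np.array([np.cos(a),np.sin(a)]); print("expected ctr",c, "rim z",T[2]-.0535+.058)
# rim: top-most edge points per azimuth
r=P[:,:2]-c; rad=np.hypot(*r.T); az=np.degrees(np.arctan2(r[:,1],r[:,0]))
for k in range(-180,180,30):
    s=(az>=k)&(az<k+30)&(rad>.03)&(rad<.042)
    if s.sum()>3: print(k,s.sum(),"zmax",np.percentile(P[s,2],95).round(4),"rad at top",np.median(rad[s][P[s,2]>np.percentile(P[s,2],85)]).round(4), "zmin",P[s,2].min().round(3))
E
python3 rim.py; python3 - <<'E'
import numpy as np
a=np.radians(8.2)
E
python3 go.py .4402 -.193 .157 8.2
```

```text
902 [ 0.422 -0.503 -0.007] [ 0.595 -0.234  0.251]
expected ctr [ 0.52478434 -0.41041597] rim z 0.1613
-150 42 zmax 0.1358 rad at top 0.0352 zmin 0.103
-120 117 zmax 0.1597 rad at top 0.0371 zmin 0.103
-90 117 zmax 0.1595 rad at top 0.0364 zmin 0.102
-60 62 zmax 0.1603 rad at top 0.0365 zmin 0.104
-30 19 zmax 0.1634 rad at top 0.0364 zmin 0.12
0 68 zmax 0.1606 rad at top 0.0358 zmin 0.109
30 109 zmax 0.1603 rad at top 0.0356 zmin 0.103
60 118 zmax 0.1586 rad at top 0.034 zmin 0.105
90 72 zmax 0.1597 rad at top 0.0345 zmin 0.111
120 5 zmax 0.1589 rad at top 0.0355 zmin 0.142
t 6.2 tcp [ 0.4548 -0.4194  0.155 ] az 8.2 q [ 0.44  0.83  0.44  1.68 -0.48  0.74 -0.32] open 0.151 F [-0.3  0.5 -0.5] ff 35.0
[0.4402, -0.193, 0.157, 8.2] shift [ 0.0598 -0.7539 -0.0068] turn 0.0001 rows 5.4
```

```bash
python3 go.py .4559 -.2272 .155 40 .4559 -.2272 .0575 40
```

```text
t 6.2 tcp [ 0.4548 -0.4194  0.155 ] az 8.2 q [ 0.44  0.83  0.44  1.68 -0.48  0.74 -0.32] open 0.151 F [-0.3  0.5 -0.5] ff 35.0
[0.4559, -0.2272, 0.155, 40.0] shift [ 9.520e-02 -6.335e-01 -1.000e-04] turn -0.0883 rows 4.6
[0.4559, -0.2272, 0.0575, 40.0] shift [0.    0.    0.325] turn 0.0 rows 2.3
```

Call:
{"name": "send_rows", "arguments": {"rows": "0.004 -0.03 0 -0.004; 0.014 -0.09 0 -0.013; 0.028 -0.18 0 -0.026; 0.043 -0.28 0 -0.04; 0.057 -0.38 0 -0.053; 0.072 -0.48 0 -0.067; 0.083 -0.56 0 -0.078; 0.092 -0.61 0 -0.085; 0.095 -0.633 0 -0.088; 0.095 -0.633 0 -0.088"}}

```text
clock: 7.03
tool_pos: [0.4561, -0.2264, 0.1552]
eef_rot: [0.94, 0.342, -0.0, -0.001]
contact_force: [0.4, 0.0, -0.2]
opening: 0.148
finger_force: 35.0
```

Call:
{"name": "send_rows", "arguments": {"rows": "0 0 0 0; 0 0 0 0; 0 0 0 0"}}

```text
clock: 7.28
tool_pos: [0.456, -0.2298, 0.1556]
eef_rot: [0.94, 0.34, -0.0, 0.001]
contact_force: [-0.3, -0.4, -0.4]
opening: 0.15
finger_force: 35.0
```

```bash
python3 go.py .4559 -.2272 .155 40 ; python3 snap.py 2; cat > m2.py <<'E'
from h import *
from scipy.optimize import least_squares
z=np.load("side2.npz"); p,d=z["p"],z["d"]
from plant import sensors
T=np.array(sensors.get_state()["tool_pos"]); a=np.radians(40); c0=T[:2]+.07*np.array([np.cos(a),np.sin(a)]); print("exp",c0)
for col,zr,R,g,h in(("yellow",T[2]-.0535+.058,.0365,c0,.062),("blue",.056,.0485,np.array([.5095,-.1832]),.055)):
  for n in("side","top"):
    z=np.load(n+"2.npz"); p,d=z["p"],z["d"]
    P=cloud(n,d,cmask(p,col,(260,190,360,300) if n=="side" else (350,180,440,265)))
    c=g.copy()
    for k in range(4):
        rad=np.hypot(*(P[:,:2]-c).T); s=(abs(P[:,2]-zr+.001)<.004)&(abs(rad-R)<.008)
        q=P[s]
        if len(q)<8: break
        c=least_squares(lambda x:np.hypot(*(q[:,:2]-x).T)-R,c,loss="soft_l1",f_scale=.002).x
    print(col,n,len(q),c.round(4))
E
python3 m2.py
python3 - <<'E'
import numpy as np,cv2
a=np.load('top2.npz')['p'][170:270,350:500,::-1]; b=np.load('side2.npz')['p'][180:330,245:470,::-1]
cv2.imwrite('pics/z2.png',cv2.resize(cv2.hconcat([cv2.resize(a,(480,320)),cv2.resize(b,(480,320))]),(800,267)))
E
```

```text
t 7.28 tcp [ 0.456  -0.2298  0.1556] az 39.7 q [ 0.21  0.69  0.28  2.   -0.38  0.49 -0.12] open 0.15 F [-0.3 -0.4 -0.4] ff 35.0
[0.4559, -0.2272, 0.155, 40.0] shift [ 0.0053 -0.0068  0.002 ] turn -0.0008 rows 0.1
exp [ 0.50958403 -0.18420812]
yellow side 0 [ 0.5096 -0.1842]
yellow top 45 [ 0.5093 -0.1845]
blue side 102 [ 0.5088 -0.1835]
blue top 11 [ 0.5102 -0.1835]
```

View pics/z2.png

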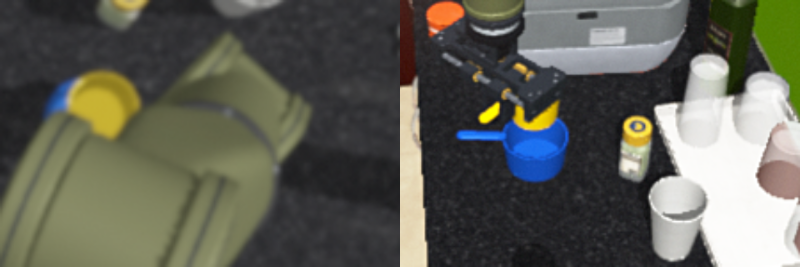

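The yellow cup hangs centred over the blue (side crop (535,130)), with the measured centres within about 1 mm. Lowering.

Call:
{"name": "send_rows", "arguments": {"rows": "0.002 -0.003 0.03 0; 0.002 -0.003 0.07 0; 0.002 -0.003 0.115 0; 0.002 -0.003 0.16 0; 0.002 -0.003 0.2 0; 0.002 -0.003 0.24 0; 0.002 -0.003 0.27 0; 0.002 -0.003 0.29 0; 0.002 -0.003 0.3 0; 0.002 -0.003 0.3 0"}}

```text
clock: 8.22
tool_pos: [0.4557, -0.2269, 0.065]
eef_rot: [0.94, 0.341, -0.0, -0.0]
contact_force: [-0.2, -0.1, 0.0]
opening: 0.151
finger_force: 35.0
```

Call:
{"name": "send_rows", "arguments": {"rows": "0 0 0.005 0; 0 0 0.01 0; 0 0 0.015 0; 0 0 0.02 0; 0 0 0.024 0; 0 0 0.026 0; 0 0 0.026 0"}}

```text
clock: 8.8
tool_pos: [0.456, -0.2268, 0.0577]
eef_rot: [0.94, 0.341, 0.0, -0.0]
contact_force: [-0.3, -0.0, -0.3]
opening: 0.153
finger_force: 35.0
```

Call:
{"name": "send_rows", "arguments": {"rows": "0 0 0.002 0; 0 0 0.003 0; 0 0 0.005 0; 0 0 0.006 0; 0 0 0.006 0"}}

```text
clock: 9.22
tool_pos: [0.4552, -0.2277, 0.0565]
eef_rot: [0.94, 0.341, -0.0, 0.0]
contact_force: [-2.6, -1.6, 7.7]
opening: 0.151
finger_force: 35.0
```

Call:
{"name": "send_rows", "arguments": {"rows": "0 0 -0.003 0; 0 0 -0.003 0; 0 0 -0.003 0; 0 0 -0.003 0; 0 0 -0.003 0; 0 0 -0.003 0; 0 0 -0.003 0; 0 0 -0.003 0", "jaw": 0.2}}

```text
clock: 9.88
tool_pos: [0.456, -0.2268, 0.0568]
eef_rot: [0.94, 0.341, 0.0, -0.0]
contact_force: [0.5, -0.4, -0.5]
opening: 0.403
finger_force: 0.0
```

Call:
{"name": "send_rows", "arguments": {"rows": "0 0 -0.04 0; 0 0 -0.1 0; 0 0 -0.2 0; 0 0 -0.33 0; 0 0 -0.46 0; 0 0 -0.6 0; 0 0 -0.73 0; 0 0 -0.85 0; 0 0 -0.95 0; 0 0 -0.97 0"}}

```text
clock: 10.72
tool_pos: [0.4578, -0.2284, 0.3529]
eef_rot: [0.94, 0.341, 0.004, 0.003]
contact_force: [-0.1, -0.7, -0.4]
opening: 0.4
finger_force: 0.0
```

```bash
python3 go.py .42 .08 .40 120  .42 .32 .40 205 ; python3 snap.py 3; python3 - <<'E'
import numpy as np
from h import *
for n,bx in(("side",(260,225,360,300)),("top",(350,180,420,265))):
    z=np.load(n+"3.npz"); P=cloud(n,z["d"],cmask(z["p"],"yellow",bx)); rad=np.hypot(P[:,0]-.5095,P[:,1]+.183)
    r=P[(P[:,2]>.05)&(rad<.042)]; print(n,len(P),np.median(r,0),np.percentile(r[:,2],[5,50,90]).round(4)); 
    h=P[(rad>.06)&(rad<.112)]; print("handle",len(h),np.median(h,0).round(4))
E
```

```text
t 10.72 tcp [ 0.4578 -0.2284  0.3529] az 39.9 q [ 0.07  0.43  0.46  1.77 -0.22  0.99 -0.25] open 0.4 F [-0.1 -0.7 -0.4] ff 0.0
[0.42, 0.08, 0.4, 120.0] shift [ 0.5623 -0.8696 -0.1571] turn -0.2226 rows 11.2
[0.42, 0.32, 0.4, 205.0] shift [ 0.6928  0.4    -0.    ] turn -0.2361 rows 11.9
side 638 [ 0.51199114 -0.17327991  0.05690422] [0.0509 0.0569 0.0618]
handle 87 [ 0.4456 -0.2348  0.0709]
top 429 [ 0.52137195 -0.18228701  0.06007884] [0.0512 0.0601 0.064 ]
handle 0 [nan nan nan]
  return _methods._mean(a, axis=axis, dtype=dtype,
  ret = um.true_divide(
```

```bash
cat > m3.py <<'E'
from h import *
B={"top":(190,200,235,250),"side":(265,115,305,175)}
for t in "03":
  for n in B:
    z=np.load(n+t+".npz"); p,d=z["p"],z["d"]; P=cloud(n,d,cmask(p,"red",B[n])); h=P[(P[:,2]>.106)&(P[:,2]<.16)&(P[:,1]<.4)&(P[:,1]>.3)]
    l=cv2.fitLine(h.astype(np.float32),cv2.DIST_HUBER,0,1e-3,1e-3).ravel(); l[:3]*=np.sign(l[2])
    f=np.radians(30.5); u=np.array([np.cos(f),np.sin(f)]); w=np.array([-u[1],u[0]])
    print(t,n,len(h),"az",np.degrees(np.arctan2(l[1],l[0])).round(1),"pt",l[3:].round(4),"lat",(h[:,:2]@w).mean().round(4),np.percentile(h[:,:2]@w,[5,95]).round(4),"along",np.percentile(h[:,:2]@u,[2,98]).round(4))
    if n=="top":
        cupm=P[(P[:,2]<.1)&(P[:,2]>.03)]; print("  cup lat",(np.percentile(cupm[:,:2]@w,[3,50,97])).round(4))
        s=np.median([ [q@np.r_[u,0],q[2]] for q in h],0); print("  med along,z",s.round(4))
        A=cloud(n,d,np.ones((400,640),bool)); k=(A[:,2]>.15)&(A[:,2]<.3); A=A[k]
        al=A[:,:2]@u; la=A[:,:2]@w
        for g in(.575,.585,.595): 
            m=(abs(al-g)<.05)&(la<.02)&(la>-.2); print("  along",g,"cooker lat max",la[m].max().round(4))
            m=(abs(al-g)<.05)&(la>.08)&(la<.3); print("     other side min", la[m].min().round(4) if m.any() else None)
E
python3 m3.py
```

```text
0 top 56 az 29.2 pt [0.4809 0.3432 0.1297] lat 0.0517 [0.0477 0.0557] along [0.5582 0.6171]
  cup lat [0.0318 0.0617 0.078 ]
  med along,z [0.5903 0.1306]
  along 0.575 cooker lat max -0.054
     other side min None
  along 0.585 cooker lat max -0.054
     other side min None
  along 0.595 cooker lat max -0.055
     other side min None
0 side 67 az 33.5 pt [0.4806 0.3413 0.1268] lat 0.0499 [0.0426 0.0587] along [0.559  0.6142]
3 top 56 az 29.4 pt [0.4815 0.3436 0.13  ] lat 0.0517 [0.0475 0.0558] along [0.5586 0.6163]
  cup lat [0.0313 0.0611 0.0777]
  med along,z [0.5922 0.1311]
  along 0.575 cooker lat max -0.0538
     other side min None
  along 0.585 cooker lat max -0.0538
     other side min None
  along 0.595 cooker lat max -0.0546
     other side min NoneTraceback (most recent call last):
  File "m3.py", line 6, in <module>
    l=cv2.fitLine(h.astype(np.float32),cv2.DIST_HUBER,0,1e-3,1e-3).ravel(); l[:3]*=np.sign(l[2])
      ~~~~~~~~~~~^^^^^^^^^^^^^^^^^^^^^^^^^^^^^^^^^^^^^^^^^^^^^^^^^
cv2.error: OpenCV(4.12.0) /io/opencv/modules/imgproc/src/linefit.cpp:102: error: (-215:Assertion failed) count > 0 in function 'fitLine3D_wods'
```

```bash
python3 go.py .45 .05 .38 30 .47 .32 .35 30 .4772 .3405 .20 30 .4772 .3405 .11 30
```

```text
t 10.82 tcp [ 0.4565 -0.2271  0.3491] az 39.9 q [ 0.07  0.43  0.46  1.77 -0.23  0.99 -0.25] open 0.4 F [ 0.1  0.3 -1. ] ff 0.0
[0.45, 0.05, 0.38, 30.0] shift [ 0.576  -0.7225 -0.1029] turn 0.0275 rows 6.7
[0.47, 0.32, 0.35, 30.0] shift [ 0.5077 -0.7461  0.1   ] turn 0.0 rows 6.5
[0.4772, 0.3405, 0.2, 30.0] shift [ 0.055  -0.0472  0.5   ] turn 0.0 rows 3.6
[0.4772, 0.3405, 0.11, 30.0] shift [0.  0.  0.3] turn 0.0 rows 2.2
```

Call:
{"name": "send_rows", "arguments": {"rows": "0.576 -0.722 -0.103 0.0275; 0.576 -0.722 -0.103 0.0275; 0.576 -0.722 -0.103 0.0275; 0.576 -0.722 -0.103 0.0275; 0.576 -0.722 -0.103 0.0275; 0.576 -0.722 -0.103 0.0275; 0.576 -0.722 -0.103 0.0275; 0.576 -0.722 -0.103 0.0275; 0.576 -0.722 -0.103 0.0275", "jaw": -1}}

```text
clock: 11.57
tool_pos: [0.4485, 0.052, 0.377]
eef_rot: [0.965, 0.261, -0.002, -0.0]
contact_force: [-0.4, -0.1, -0.1]
opening: 0.998
finger_force: 0.0
```

Call:
{"name": "send_rows", "arguments": {"rows": "0.508 -0.746 0.1 0; 0.508 -0.746 0.1 0; 0.508 -0.746 0.1 0; 0.508 -0.746 0.1 0; 0.508 -0.746 0.1 0; 0.508 -0.746 0.1 0; 0.508 -0.746 0.1 0; 0.508 -0.746 0.1 0; 0.508 -0.746 0.1 0"}}

```text
clock: 12.32
tool_pos: [0.4697, 0.3191, 0.3468]
eef_rot: [0.966, 0.259, -0.002, 0.001]
contact_force: [-0.1, -1.2, -0.0]
opening: 0.996
finger_force: 0.0
```

```bash
python3 go.py .4772 .3405 .22 30 .4772 .3405 .11 30
```

```text
t 12.32 tcp [0.4697 0.3191 0.3468] az 30.0 q [-0.94  0.53  0.44  1.61 -0.25  1.07 -1.48] open 0.996 F [-0.1 -1.2 -0. ] ff 0.0
[0.4772, 0.3405, 0.22, 30.0] shift [ 0.0573 -0.0495  0.4225] turn -0.0001 rows 3.1
[0.4772, 0.3405, 0.11, 30.0] shift [0.     0.     0.3667] turn 0.0 rows 2.6
```

Call:
{"name": "send_rows", "arguments": {"rows": "0.03 -0.025 0.1 0; 0.057 -0.05 0.2 0; 0.057 -0.05 0.3 0; 0.057 -0.05 0.4 0; 0.057 -0.05 0.5 0; 0.057 -0.05 0.59 0; 0.057 -0.05 0.67 0; 0.057 -0.05 0.74 0; 0.057 -0.05 0.79 0; 0.057 -0.05 0.79 0"}}

```text
clock: 13.15
tool_pos: [0.4762, 0.3369, 0.109]
eef_rot: [0.966, 0.257, -0.003, 0.002]
contact_force: [-0.8, 1.0, -0.4]
opening: 1.003
finger_force: 0.0
```

Call:
{"name": "send_rows", "arguments": {"rows": "0 0 0 0; 0 0 0 0; 0 0 0 0; 0 0 0 0; 0 0 0 0; 0 0 0 0; 0 0 0 0", "jaw": 0.1, "force": 40}}

```text
clock: 13.73
tool_pos: [0.4771, 0.3419, 0.1122]
eef_rot: [0.966, 0.259, 0.0, -0.0]
contact_force: [-0.2, 0.1, 0.5]
opening: 0.494
finger_force: 0.0
```

```bash
python3 go.py .4772 .3405 .11 30; python3 snap.py 4; python3 - <<'E'
import numpy as np,cv2
a=np.load('top4.npz')['p'][185:255,160:280,::-1]; b=np.load('side4.npz')['p'][110:180,245:365,::-1]
cv2.imwrite('pics/z4.png',cv2.resize(cv2.hconcat([a,b]),None,fx=3.3,fy=3.3,interpolation=2))
E
```

```text
t 13.73 tcp [0.4771 0.3419 0.1122] az 30.0 q [-0.86  0.84  0.28  1.8  -0.4   0.56 -1.37] open 0.494 F [-0.2  0.1  0.5] ff 0.0
[0.4772, 0.3405, 0.11, 30.0] shift [-0.0021  0.0042  0.0072] turn 0.0 rows 0.1
```

View pics/z4.png

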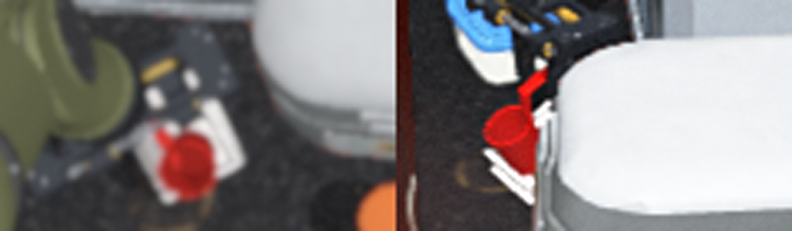

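The fingers straddle the red handle (top crop (155,110)), the body is clear of the cooker, and the cup still lies in the rest. Closing.

Call:
{"name": "send_rows", "arguments": {"rows": "0 0.004 0.007 0; 0 0.004 0.007 0; 0 0.004 0.007 0; 0 0.004 0.007 0; 0 0.004 0.007 0; 0 0.004 0.007 0; 0 0.004 0.007 0; 0 0.004 0.007 0; 0 0.004 0.007 0", "jaw": 1}}

```text
clock: 14.58
tool_pos: [0.4776, 0.3406, 0.1097]
eef_rot: [0.966, 0.259, -0.0, 0.0]
contact_force: [-0.4, -1.1, 0.6]
opening: 0.149
finger_force: 39.8
```

Call:
{"name": "send_rows", "arguments": {"rows": "0 0 -0.01 0; 0 0 -0.03 0; 0 0 -0.06 0; 0 0 -0.1 0; 0 0 -0.15 0; 0 0 -0.22 0; 0 0 -0.3 0; 0 0 -0.38 0; 0 0 -0.45 0; 0 0 -0.5 0"}}

```text
clock: 15.42
tool_pos: [0.4784, 0.3409, 0.2629]
eef_rot: [0.966, 0.259, 0.002, -0.001]
contact_force: [0.1, 0.4, -0.4]
opening: 0.152
finger_force: 39.8
```

```bash
python3 go.py .46 .25 .42 30 .45 0.0 .40 30 .45 -.25 .36 30 .47 -.40 .2 30
```

```text
t 15.42 tcp [0.4784 0.3409 0.2629] az 30.0 q [-0.93  0.64  0.4   1.68 -0.31  0.89 -1.45] open 0.152 F [ 0.1  0.4 -0.4] ff 39.8
[0.46, 0.25, 0.42, 30.0] shift [-0.2046  0.2318 -0.5237] turn -0.0 rows 4.4
[0.45, 0.0, 0.4, 30.0] shift [-0.4455  0.705   0.0667] turn 0.0 rows 6.0
[0.45, -0.25, 0.36, 30.0] shift [-0.4167  0.7217  0.1333] turn 0.0 rows 6.1
[0.47, -0.4, 0.2, 30.0] shift [-0.1923  0.4663  0.5333] turn 0.0 rows 5.3
```

Call:
{"name": "send_rows", "arguments": {"rows": "-0.01 0.01 -0.05 0; -0.03 0.04 -0.12 0; -0.06 0.07 -0.2 0; -0.1 0.12 -0.28 0; -0.14 0.16 -0.37 0; -0.17 0.2 -0.45 0; -0.2 0.23 -0.5 0; -0.205 0.232 -0.524 0; -0.205 0.232 -0.524 0"}}

```text
clock: 16.17
tool_pos: [0.4597, 0.2493, 0.4192]
eef_rot: [0.966, 0.258, 0.002, -0.001]
contact_force: [-0.2, -0.2, -0.3]
opening: 0.144
finger_force: 39.8
```

Call:
{"name": "send_rows", "arguments": {"rows": "-0.03 0.05 0 0; -0.08 0.12 0.01 0; -0.14 0.22 0.02 0; -0.2 0.32 0.03 0; -0.26 0.42 0.04 0; -0.32 0.51 0.05 0; -0.38 0.6 0.06 0; -0.42 0.66 0.067 0; -0.445 0.705 0.067 0; -0.445 0.705 0.067 0"}}

```text
clock: 17.0
tool_pos: [0.4487, -0.003, 0.396]
eef_rot: [0.967, 0.256, -0.001, 0.001]
contact_force: [0.3, 0.4, -0.3]
opening: 0.148
finger_force: 39.8
```

Call:
{"name": "send_rows", "arguments": {"rows": "-0.03 0.05 0.01 0; -0.07 0.12 0.02 0; -0.13 0.22 0.04 0; -0.19 0.33 0.06 0; -0.25 0.43 0.08 0; -0.31 0.53 0.1 0; -0.36 0.62 0.12 0; -0.4 0.69 0.13 0; -0.417 0.722 0.133 0; -0.417 0.722 0.133 0"}}

```text
clock: 17.83
tool_pos: [0.4495, -0.2513, 0.356]
eef_rot: [0.966, 0.258, -0.001, -0.0]
contact_force: [-0.1, 0.8, -0.9]
opening: 0.153
finger_force: 39.8
```

```bash
python3 go.py .49 -.39 .20 30; python3 snap.py 5; python3 - <<'E'
import numpy as np,cv2
a=np.load('top5.npz')['p'][170:270,350:500,::-1]; b=np.load('side5.npz')['p'][150:300,245:470,::-1]
cv2.imwrite('pics/z5.png',cv2.resize(cv2.hconcat([cv2.resize(a,(480,320)),cv2.resize(b,(480,320))]),(800,267)))
E
```

```text
t 17.83 tcp [ 0.4495 -0.2513  0.356 ] az 29.9 q [ 0.07  0.45  0.55  1.74 -0.26  1.03 -0.34] open 0.153 F [-0.1  0.8 -0.9] ff 39.8
[0.49, -0.39, 0.2, 30.0] shift [-0.1133  0.468   0.5199] turn -0.0003 rows 5.1
```

View pics/z5.png

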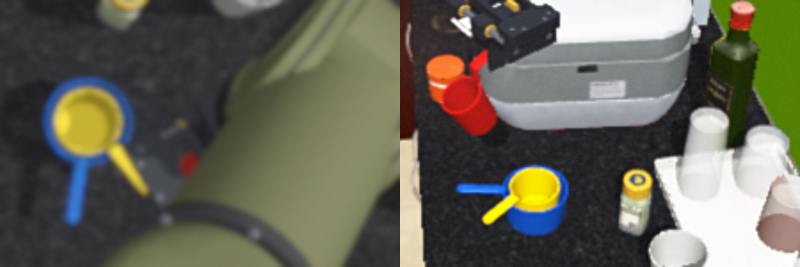

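The yellow cup sits inside the blue, and red is held still leaning at about 25°. I'll set red down on the now free patch, straighten it there, regrip it upright, and then nest it.

Call:
{"name": "send_rows", "arguments": {"rows": "-0.01 0.04 0.03 0; -0.03 0.12 0.08 0; -0.05 0.22 0.16 0; -0.08 0.33 0.27 0; -0.1 0.42 0.38 0; -0.113 0.468 0.5 0; -0.113 0.468 0.62 0; -0.113 0.468 0.72 0; -0.113 0.468 0.8 0; -0.113 0.468 0.8 0"}}

```text
clock: 18.77
tool_pos: [0.4895, -0.383, 0.1119]
eef_rot: [0.965, 0.261, -0.002, -0.005]
contact_force: [-0.4, 0.5, -0.7]
opening: 0.149
finger_force: 39.8
```

Call:
{"name": "send_rows", "arguments": {"rows": "0 0 0 0; 0 0 0.02 0; 0 0 0.03 0; 0 0 0.045 0; 0 0 0.05 0; 0 0 0.05 0"}}

```text
clock: 19.27
tool_pos: [0.4902, -0.3888, 0.1021]
eef_rot: [0.966, 0.259, 0.0, -0.0]
contact_force: [0.4, 0.2, -0.1]
opening: 0.15
finger_force: 39.8
```

```bash
python3 go.py .49 -.39 .0936 30
```

```text
t 19.27 tcp [ 0.4902 -0.3888  0.1021] az 30.0 q [ 0.41  0.9   0.35  1.69 -0.47  0.64 -0.03] open 0.15 F [ 0.4  0.2 -0.1] ff 39.8
[0.49, -0.39, 0.0936, 30.0] shift [-0.0024  0.0031  0.0283] turn -0.0 rows 0.2
```

Call:
{"name": "send_rows", "arguments": {"rows": "0 0 0.01 0; 0 0 0.018 0; 0 0 0.024 0; 0 0 0.028 0; 0 0 0.03 0; 0 0 0.03 0", "force": 10}}

```text
clock: 19.77
tool_pos: [0.4899, -0.3889, 0.0927]
eef_rot: [0.966, 0.259, -0.0, -0.0]
contact_force: [0.4, -0.5, -0.6]
opening: 0.155
finger_force: 10.0
```

Call:
{"name": "send_rows", "arguments": {"rows": "0.015 0 0.006 0; 0.03 0 0.013 0; 0.045 0 0.021 0; 0.06 0 0.029 0; 0.073 0 0.038 0; 0.087 0 0.048 0; 0.1 0 0.058 0; 0.113 0 0.069 0; 0.126 0 0.08 0; 0.138 0 0.092 0", "force": 4}}

```text
clock: 20.6
tool_pos: [0.5263, -0.368, 0.0649]
eef_rot: [0.966, 0.259, 0.0, -0.0]
contact_force: [1.3, 1.9, 5.1]
opening: 0.16
finger_force: 4.0
```

Call:
{"name": "send_rows", "arguments": {"rows": "0 0 0 0; 0 0 0 0; 0 0 0.003 0; 0 0 0.003 0"}}

```text
clock: 20.93
tool_pos: [0.526, -0.3684, 0.0647]
eef_rot: [0.966, 0.259, 0.0, 0.0]
contact_force: [0.7, 1.1, 2.4]
opening: 0.158
finger_force: 4.0
```

```bash
python3 go.py; python3 snap.py 6; python3 - <<'E'
import numpy as np,cv2
b=np.load('side6.npz')['p'][230:380,245:470,::-1]
cv2.imwrite('pics/z6.png',cv2.resize(b,(480,320)))
E
```

```text
t 20.93 tcp [ 0.526  -0.3684  0.0647] az 30.0 q [ 0.36  0.97  0.34  1.64 -0.49  0.61 -0.07] open 0.158 F [0.7 1.1 2.4] ff 4.0
```

View pics/z6.png

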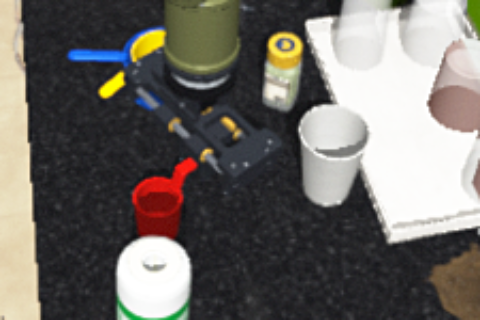

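Red now stands almost upright on the worktop (crop (157,210)) with its handle in the fingers. I'll open a little and let it settle.

Call:
{"name": "send_rows", "arguments": {"rows": "0 0 0 0; 0 0 0 0; 0 0 0 0; 0 0 0 0; 0 0 0 0; 0 0 0 0; 0 0 0 0; 0 0 0 0", "jaw": 0.3}}

```text
clock: 21.7
tool_pos: [0.5259, -0.3682, 0.0643]
eef_rot: [0.966, 0.259, -0.0, -0.0]
contact_force: [0.0, -0.5, 0.3]
opening: 0.348
finger_force: 0.0
```

```bash
python3 go.py; python3 snap.py 7; cat > m7.py <<'E'
from h import *
from scipy.optimize import least_squares
import sys
tag=sys.argv[1]
from plant import sensors
T=np.array(sensors.get_state()["tool_pos"]); f=np.radians(30); u=np.array([np.cos(f),np.sin(f)])
z=np.load("side%s.npz"%tag); p,d=z["p"],z["d"]
P=cloud("side",d,cmask(p,"red",(290,280,360,360)))
c=T[:2]-.06*u
for k in range(5):
    rad=np.hypot(*(P[:,:2]-c).T); q=P[(abs(P[:,2]-.059)<.004)&(abs(rad-.0255)<.012-.001*k)]
    c=least_squares(lambda x:np.hypot(*(q[:,:2]-x).T)-.0255,c,loss="soft_l1",f_scale=.002).x
print("ctr",c.round(4),len(q))
r=P[:,:2]-c; rad=np.hypot(*r.T); az=np.degrees(np.arctan2(r[:,1],r[:,0]))
for k in range(-180,180,45):
    s=(az>=k)&(az<k+45)&(rad>.02)&(rad<.03)
    if s.sum()>3: print(k,s.sum(),"zmax",np.percentile(P[s,2],95).round(4),"zmin",P[s,2].min().round(3))
h=P[(rad>.036)&(rad<.1)&(P[:,2]>.06)]; m=np.median(h,0); print("handle",len(h),m.round(4),h[:,2].min(),h[:,2].max(),"az",np.degrees(np.arctan2(*(m[:2]-c)[::-1])).round(1),"tool-ctr",((T[:2]-c)@u).round(4))
E
python3 m7.py 7
```

```text
t 21.7 tcp [ 0.5259 -0.3682  0.0643] az 30.0 q [ 0.36  0.97  0.34  1.64 -0.49  0.61 -0.07] open 0.348 F [ 0.  -0.5  0.3] ff 0.0
ctr [ 0.4736 -0.3994] 107
-180 43 zmax 0.0604 zmin -0.001
-135 70 zmax 0.0592 zmin 0.017
-90 77 zmax 0.0578 zmin 0.003
-45 40 zmax 0.0598 zmin -0.004
0 75 zmax 0.076 zmin 0.002
45 110 zmax 0.0599 zmin -0.0
90 90 zmax 0.0582 zmin -0.002
135 31 zmax 0.0612 zmin -0.004
handle 43 [ 0.5113 -0.3782  0.0827] 0.06536016202016437 0.13739686410048446 az 29.4 tool-ctr 0.0609
```

Call:
{"name": "send_rows", "arguments": {"rows": "0 0 -0.007 0; 0 0 -0.007 0; 0 0 -0.007 0; 0 0 -0.007 0; 0 0 -0.007 0; 0 0 -0.007 0; 0 0 -0.007 0; 0 0 -0.007 0", "jaw": 1, "force": 35}}

```text
clock: 22.47
tool_pos: [0.5261, -0.3682, 0.0666]
eef_rot: [0.966, 0.259, 0.0, 0.0]
contact_force: [0.1, 0.9, 1.9]
opening: 0.15
finger_force: 35.0
```

Call:
{"name": "send_rows", "arguments": {"rows": "0 0 -0.01 0; 0 0 -0.03 0; 0 0 -0.06 0; 0 0 -0.11 0; 0 0 -0.17 0; 0 0 -0.23 0; 0 0 -0.29 0; 0 0 -0.33 0; 0 0 -0.36 0; 0 0 -0.36 0"}}

```text
clock: 23.3
tool_pos: [0.5267, -0.3691, 0.1767]
eef_rot: [0.966, 0.259, 0.001, 0.001]
contact_force: [0.1, 0.4, -0.7]
opening: 0.15
finger_force: 35.0
```

```bash
python3 go.py; cat > m8.py <<'E'
from h import *
from scipy.optimize import least_squares
def fit(tag,n,col,box,zr,R,c):
    z=np.load(n+tag+".npz"); P=cloud(n,z["d"],cmask(z["p"],col,box)); c=np.array(c)
    for k in range(5):
        rad=np.hypot(*(P[:,:2]-c).T); q=P[(abs(P[:,2]-zr+.001)<.004)&(abs(rad-R)<.01-.001*k)]
        if len(q)<8: break
        c=least_squares(lambda x:np.hypot(*(q[:,:2]-x).T)-R,c,loss="soft_l1",f_scale=.002).x
    az=np.degrees(np.arctan2(*(q[:,:2]-c).T[::-1]))
    print(tag,n,col,len(q),c.round(4),"rim z by quadrant",[np.median(q[(az>=a)&(az<a+90),2]).round(4) if ((az>=a)&(az<a+90)).sum()>2 else None for a in(-180,-90,0,90)])
if __name__=="__main__":
    for t in "35":
      for n,bx in(("side",(260,225,360,300)),("top",(350,180,420,265))):
        fit(t,n,"yellow",bx,.062,.0365,[.5095,-.184]); fit(t,n,"blue",bx,.056,.0485,[.5095,-.184])
E
python3 m8.py
```

```text
t 23.3 tcp [ 0.5267 -0.3691  0.1767] az 30.0 q [ 0.32  0.82  0.43  1.59 -0.43  0.82 -0.13] open 0.15 F [ 0.1  0.4 -0.7] ff 35.0
3 side yellow 86 [ 0.5092 -0.1839] rim z by quadrant [np.float64(0.0605), np.float64(0.0608), np.float64(0.0596), np.float64(0.06)]
3 side blue 113 [ 0.509  -0.1842] rim z by quadrant [np.float64(0.0543), np.float64(0.0542), np.float64(0.0545), np.float64(0.0535)]
3 top yellow 49 [ 0.5094 -0.1815] rim z by quadrant [np.float64(0.0628), np.float64(0.0605), np.float64(0.0602), np.float64(0.0613)]
3 top blue 90 [ 0.51   -0.1827] rim z by quadrant [np.float64(0.0558), np.float64(0.0554), np.float64(0.0549), np.float64(0.0554)]
5 side yellow 88 [ 0.509  -0.1834] rim z by quadrant [np.float64(0.06), np.float64(0.0603), np.float64(0.059), np.float64(0.059)]
5 side blue 120 [ 0.5089 -0.184 ] rim z by quadrant [np.float64(0.0536), np.float64(0.0534), np.float64(0.0548), np.float64(0.0534)]
5 top yellow 45 [ 0.5096 -0.182 ] rim z by quadrant [np.float64(0.0613), np.float64(0.0611), np.float64(0.0604), np.float64(0.0611)]
5 top blue 93 [ 0.5101 -0.1825] rim z by quadrant [np.float64(0.0561), np.float64(0.0554), np.float64(0.0561), np.float64(0.0556)]
```

```bash
python3 go.py .545 -.30 .185 -10 .5482 -.2305 .178 -50; python3 - <<'E'
from h import *
z=np.load("top5.npz"); k=np.zeros((400,640),bool); k[155:185,380:412]=1
P=cloud("top",z["d"],k); P=P[(P[:,2]>.07)]; print("jar",np.median(P,0).round(3),P.min(0).round(3),P.max(0).round(3))
k[:]=0;k[100:235,300:350]=1; P=cloud("top",z["d"],k); P=P[P[:,2]>.1]; print("cooker ymin",np.percentile(P[:,1],1))
E
```

```text
t 23.3 tcp [ 0.5267 -0.3691  0.1767] az 30.0 q [ 0.32  0.82  0.43  1.59 -0.43  0.82 -0.13] open 0.15 F [ 0.1  0.4 -0.7] ff 35.0
[0.545, -0.3, 0.185, -10.0] shift [ 0.168  -0.1691 -0.0277] turn 0.1111 rows 5.6
[0.5482, -0.2305, 0.178, -50.0] shift [-0.0297 -0.23    0.0233] turn 0.1111 rows 5.6
jar [ 0.653 -0.226  0.096] [ 0.635 -0.247  0.07 ] [ 0.677 -0.205  0.102]
cooker ymin -0.06552676000114582
```

Jar is clear and the cooker is well away with this yaw.

Call:
{"name": "send_rows", "arguments": {"rows": "0.006 -0.006 -0.01 0.005; 0.025 -0.025 -0.015 0.017; 0.05 -0.05 -0.02 0.034; 0.075 -0.075 -0.028 0.05; 0.1 -0.1 -0.028 0.067; 0.125 -0.126 -0.028 0.083; 0.148 -0.149 -0.028 0.097; 0.163 -0.164 -0.028 0.107; 0.168 -0.169 -0.028 0.111; 0.168 -0.169 -0.028 0.111"}}

```text
clock: 24.13
tool_pos: [0.5441, -0.2981, 0.1819]
eef_rot: [0.996, -0.086, -0.001, -0.0]
contact_force: [0.3, -0.2, -1.1]
opening: 0.149
finger_force: 35.0
```

Call:
{"name": "send_rows", "arguments": {"rows": "-0.001 -0.01 0 0.005; -0.004 -0.035 0 0.017; -0.009 -0.07 0 0.034; -0.013 -0.104 0.01 0.05; -0.018 -0.138 0.01 0.067; -0.022 -0.172 0.02 0.083; -0.026 -0.2 0.023 0.097; -0.029 -0.222 0.023 0.107; -0.03 -0.23 0.023 0.111; -0.03 -0.23 0.023 0.111"}}

```text
clock: 24.97
tool_pos: [0.5471, -0.2295, 0.1756]
eef_rot: [0.907, -0.421, -0.0, 0.0]
contact_force: [1.1, -1.3, 0.1]
opening: 0.153
finger_force: 35.0
```

Call:
{"name": "send_rows", "arguments": {"rows": "0 0 0 0; 0 0 0 0; 0 0 0 0"}}

```text
clock: 25.22
tool_pos: [0.5471, -0.2305, 0.1762]
eef_rot: [0.907, -0.422, 0.0, 0.0]
contact_force: [0.7, -0.2, -1.0]
opening: 0.152
finger_force: 35.0
```

```bash
python3 go.py .5482 -.2305 .178 -50; python3 snap.py 8; python3 - <<'E'
from m8 import *
T=np.array(sensors.get_state()["tool_pos"]); a=np.radians(-50); c=T[:2]-.061*np.array([np.cos(a),np.sin(a)])
print("exp",c.round(4),"rim",T[2]-.0666+.06)
fit("8","side","red",(270,150,380,300),T[2]-.0666+.06,.0255,c)
fit("8","top","red",(340,150,440,265),T[2]-.0666+.06,.0255,c)
for n,bx in(("side",(260,225,360,300)),("top",(350,180,420,265))):
    fit("8",n,"blue",bx,.056,.0485,[.5095,-.184]); fit("8",n,"yellow",bx,.062,.0365,[.5095,-.184])
a=np.load('top8.npz')['p'][170:270,350:500,::-1]; b=np.load('side8.npz')['p'][180:330,245:470,::-1]
cv2.imwrite('pics/z8.png',cv2.resize(cv2.hconcat([cv2.resize(a,(480,320)),cv2.resize(b,(480,320))]),(800,267)))
E
```

```text
t 25.22 tcp [ 0.5471 -0.2305  0.1762] az -49.9 q [-0.11  0.88  0.83  1.75 -0.82  0.89 -1.35] open 0.152 F [ 0.7 -0.2 -1. ] ff 35.0
[0.5482, -0.2305, 0.178, -50.0] shift [ 0.0023 -0.0027 -0.0061] turn 0.0002 rows 0.1
exp [ 0.508  -0.1835] rim 0.16952051158059928
8 side red 1 [ 0.508  -0.1835] rim z by quadrant [None, None, None, None]
8 top red 20 [ 0.5101 -0.1857] rim z by quadrant [np.float64(0.1693), np.float64(0.1709), None, np.float64(0.168)]
8 side blue 100 [ 0.509  -0.1842] rim z by quadrant [np.float64(0.0542), np.float64(0.054), np.float64(0.0545), np.float64(0.0541)]
8 side yellow 73 [ 0.5088 -0.1833] rim z by quadrant [np.float64(0.0599), np.float64(0.0597), np.float64(0.0616), np.float64(0.0599)]
8 top blue 38 [ 0.5104 -0.183 ] rim z by quadrant [np.float64(0.0563), None, None, np.float64(0.055)]
8 top yellow 18 [ 0.5115 -0.1814] rim z by quadrant [np.float64(0.0633), None, None, np.float64(0.0613)]
```

View pics/z8.png

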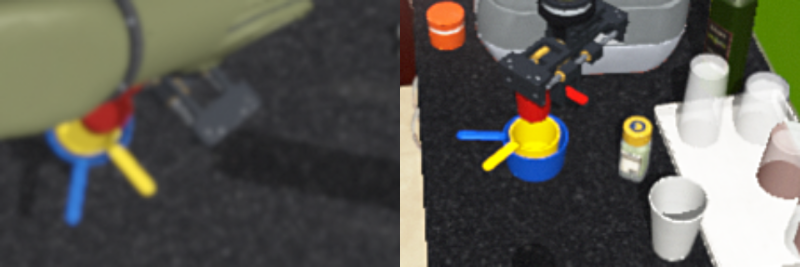

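Red hangs upright over the nested pair (side crop (533,105)), and measured offsets are within about 2 mm against 7 mm of play. Lowering.

Call:
{"name": "send_rows", "arguments": {"rows": "0.001 -0.002 0.03 0; 0.001 -0.002 0.07 0; 0.001 -0.002 0.115 0; 0.001 -0.002 0.16 0; 0.001 -0.002 0.2 0; 0.001 -0.002 0.24 0; 0.001 -0.002 0.27 0; 0.001 -0.002 0.295 0; 0.001 -0.002 0.31 0; 0.001 -0.002 0.31 0"}}

```text
clock: 26.15
tool_pos: [0.5476, -0.2293, 0.0821]
eef_rot: [0.907, -0.422, -0.001, -0.0]
contact_force: [1.0, -0.6, -1.4]
opening: 0.151
finger_force: 35.0
```

Call:
{"name": "send_rows", "arguments": {"rows": "0 0 0.005 0; 0 0 0.01 0; 0 0 0.015 0; 0 0 0.02 0; 0 0 0.024 0; 0 0 0.026 0; 0 0 0.026 0"}}

```text
clock: 26.73
tool_pos: [0.5479, -0.2294, 0.0751]
eef_rot: [0.907, -0.422, -0.0, -0.0]
contact_force: [-0.5, 0.2, -1.0]
opening: 0.149
finger_force: 35.0
```

Call:
{"name": "send_rows", "arguments": {"rows": "0 0 0.002 0; 0 0 0.004 0; 0 0 0.005 0; 0 0 0.006 0; 0 0 0.006 0"}}

```text
clock: 27.15
tool_pos: [0.5487, -0.2304, 0.0741]
eef_rot: [0.907, -0.422, 0.001, 0.0]
contact_force: [1.2, -1.3, 6.0]
opening: 0.149
finger_force: 35.0
```

Call:
{"name": "send_rows", "arguments": {"rows": "0 0 -0.002 0; 0 0 -0.002 0; 0 0 -0.002 0; 0 0 -0.002 0; 0 0 -0.002 0; 0 0 -0.002 0; 0 0 -0.002 0; 0 0 -0.002 0", "jaw": 0.25}}

```text
clock: 27.82
tool_pos: [0.5479, -0.2294, 0.0739]
eef_rot: [0.907, -0.422, -0.0, -0.0]
contact_force: [0.3, 0.5, 0.3]
opening: 0.371
finger_force: 0.0
```

Call:
{"name": "send_rows", "arguments": {"rows": "0 0 -0.03 0; 0 0 -0.08 0; 0 0 -0.15 0; 0 0 -0.24 0; 0 0 -0.34 0; 0 0 -0.44 0; 0 0 -0.54 0; 0 0 -0.62 0; 0 0 -0.66 0; 0 0 -0.66 0"}}

```text
clock: 28.65
tool_pos: [0.5489, -0.2307, 0.275]
eef_rot: [0.907, -0.422, 0.003, 0.0]
contact_force: [0.3, 0.4, -1.1]
opening: 0.373
finger_force: 0.0
```

Call:
{"name": "send_rows", "arguments": {"rows": "0 0.1 0 0; 0 0.22 0 0; 0 0.34 0 0; 0 0.46 0 0; 0 0.56 0 0; 0 0.6 0 0; 0 0.6 0 0; 0 0.6 0 0"}}

```text
clock: 29.32
tool_pos: [0.4108, -0.3444, 0.271]
eef_rot: [0.907, -0.422, -0.001, -0.001]
contact_force: [0.7, 0.1, 0.2]
opening: 0.372
finger_force: 0.0
```

```bash
python3 go.py; python3 snap.py 9; python3 - <<'E'
from m8 import *
for n,bx in(("side",(260,215,360,300)),("top",(350,170,440,265))):
    fit("9",n,"red",bx,.068,.0255,[.5095,-.184]); fit("9",n,"yellow",bx,.062,.0365,[.5095,-.184]); fit("9",n,"blue",bx,.056,.0485,[.5095,-.184])
a=np.load('top9.npz')['p'][150:270,320:500,::-1]; b=np.load('side9.npz')['p'][180:330,245:470,::-1]
cv2.imwrite('pics/z9.png',cv2.resize(cv2.hconcat([cv2.resize(a,(480,320)),cv2.resize(b,(480,320))]),(800,267)))
E
```

```text
t 29.32 tcp [ 0.4108 -0.3444  0.271 ] az -49.9 q [ 0.12  0.68  0.87  1.82 -0.64  0.95 -1.16] open 0.372 F [0.7 0.1 0.2] ff 0.0
9 side red 53 [ 0.5091 -0.1884] rim z by quadrant [np.float64(0.0661), np.float64(0.0665), np.float64(0.0657), np.float64(0.0658)]
9 side yellow 79 [ 0.5094 -0.1839] rim z by quadrant [np.float64(0.0602), np.float64(0.0609), np.float64(0.0598), np.float64(0.0597)]
9 side blue 110 [ 0.509  -0.1839] rim z by quadrant [np.float64(0.0534), np.float64(0.0538), np.float64(0.0536), np.float64(0.0544)]
9 top red 10 [ 0.51   -0.1824] rim z by quadrant [np.float64(0.067), np.float64(0.0674), None, None]
9 top yellow 12 [ 0.5086 -0.1809] rim z by quadrant [None, np.float64(0.0609), np.float64(0.0604), None]
9 top blue 36 [ 0.51   -0.1822] rim z by quadrant [np.float64(0.0579), np.float64(0.0547), np.float64(0.0541), None]
```

View pics/z9.png

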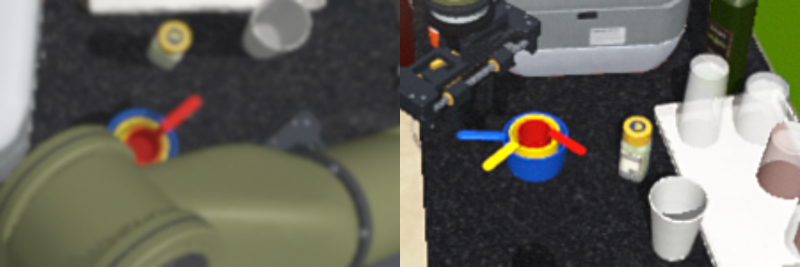

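All three cups are nested and level (side crop (535,135)), with rims at about 54, 60 and 66 mm. The bystanders are in place and the robot touches nothing.

```bash
python3 -c "from plant import finish_job; print(finish_job())"
```

```text
the job is handed in; nothing more can be done
None
```

The job is handed in: yellow sits in blue and red in yellow, all upright and fully down, with the bystanders not moved, at about 29 s of the 72 s; red was stood on the free worktop first to straighten and regrip it.

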